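# Seat the stop pin in the hidden hole of a microscope stage

### The arm

A 6-joint arm with a two-finger parallel gripper is mounted at the origin on the work surface. World frame = base frame: x ahead of the robot, y to its left, z up, the work surface at z = 0. Lengths are in m, angles in degrees, forces in N, time in s.
With the tool pointing down it reaches from about 0.3 to 0.75 m from the base axis. Payload 8.5 kg.
Tool frame: the origin (TCP) lies between the finger pads; the fingertips stand 19 mm ahead of it and the grasp point (between the pads) is the TCP; z points along the fingers, y is the direction in which the jaws open and shut (so a half turn about z gives the same grasp; the last joint's range is limited). The gripper opens to 85 mm and grips with 20 to 120 N. Pads are 22 mm wide; open, the fingers measure 114 mm over their backs; the gripper's body (76 mm by 85 mm) begins 54 mm behind the grasp point. The pads swing forward as they close: fully open they stand 13 mm farther back than shut.
Start: joints at [-78.799, 21.807, 74.336, -0, 83.858, -12.336], TCP at [0.22, -0.504, 0.25] pointing down, gripper open.
Joint ranges: [-178.18, 178.18], [-50.72, 133.34], [12.68, 142.11], [-81.47, 261.47], [9.98, 163.14], [-165.26, 165.26]. Speed limits (degrees/s): [136.94, 136.94, 180, 180, 180, 180].

### API

Orientations are given as a 3x3 rotation matrix whose columns are the frame's x, y, z axes.
In Python, from rig import env gives the robot as it stands.
- The arm moves only by the shell command python3 -m pendant 'ROWS' [OPENING] [FORCE]. ROWS is JSON, a list of rows, each a list of 2 entries, a list of its own where there are three numbers: the shift along the tool's x, y, z scaled (see below), then the turn, a rotation vector about the tool's x, y, z scaled (see below). A call has 1 to 20 rows; each row shifts and turns the commanded pose from where the row before left it, along the tool's axes as they then stand; what a row does not reach is not made up. The controller multiplies each number of a shift by 0.1 m and each number of a turn by pi/2 rad. A row lasts 1/8 s, in which the tool goes at most 62.5 mm and 10.7 degrees, less where a joint would pass 70% of its speed; a pose out of reach is approached as far as the arm can. A call with a number of a shift or a turn outside -1 to 1 is refused whole. A call with a gripper value outside its range is refused whole. OPENING is the gripper command: -1 is shut, 1 is fully open, values between are in proportion, set as the call begins (- or left out, the last holds). The fingers move at their own pace and stop on an object; FORCE is the grip in N (left out, the last holds). Time passes only in rows, so rows that do not move let the fingers close. It gives the time, the measured TCP pose, the force and the opening at its end, in the units of the state.
- env.observe(): the state, without advancing time (a new reading comes with each control period).
- env.get_image(name): name is "side" or "top"; returns a dict with "image" (384x512x3 uint8, red, green, blue), "K" (3x3 intrinsics, pixels), "distortion" ([k1, k2, p1, p2, k3] as OpenCV has them; the pictures are not rectified), "R" (3x3) and "t" (3): a world point X has camera coordinates R X + t. Camera axes: x right, y down, z forward; pixel columns grow to the right and rows downward; lengths in m; the calibration is good to about 2 mm. A picture is of the moment at which its call begins. There is no depth.
- env.close_job(): hands the job in, once; it reports no verdict.
The state is a dict: "time_s": time; "q": joint angles; "qvel": joint speeds; "joint_efforts": joint torques, N m; "position": TCP position; "tool_rot": TCP orientation; "ft_force": force on the tool from outside, world axes, zero at the start; "wrist_torque": the same for the moment, N m; "grip_width": finger opening in m.
Only numpy, scipy, OpenCV 4.12 (cv2) and the standard library are available. Lean on these libraries where they do the work, as an engineer would, in place of code of your own. Each camera call takes 0.05 s, during which the arm holds its last target.

### The job

Take the square-headed stop pin out of its storage block and set its tip on the black plate in the window of the microscope stage. Slide the tip lightly along the plate until it drops into the one blind hole, then push the pin fully home so that its collar sits flush on the plate, and let go. Be gentle with the stage (never press on it with more than 40 N, the sides of the hole included), and leave the round-headed pin, the dish and the bottle where they are.

Things in the scene. Friction and masses are not known exactly. Their poses are not given: they have to be found in the camera images.
- stop_pin: Plain steel stop pin, 52 mm tall, 90 g, upright in one of the block's two holes. From the bottom: tapered tip and round shank 10 mm wide (0 to 14 mm), round collar 28 mm wide (14 to 18 mm), SQUARE head 18 x 18 mm (18 to 52 mm). Origin at the centre of the tip's end; z runs up the pin, x and y are square to the head's faces.
- pin_tip (a point): Centre of the stop pin's lower end (same point as its origin): a flat 4 mm wide, from which the tip widens to the 10 mm shank over 5 mm of height.
- round_pin: Bystander: a second steel pin, same tip, shank and collar, but with a ROUND head 24 mm in diameter, 34 mm tall. It stands in the block's other hole; which hole is which varies. Origin at its tip.
- block: Fixed aluminium storage block 60 (x) x 150 (y) x 30 mm (z), with two holes 80 mm apart on its y axis (at y = -40 and +40 mm), 13 mm wide and 20 mm deep. Each pin hangs with its collar on the block's top and its tip 16 mm above the bench. Origin: centre of its underside.
- stage: Fixed microscope stage, 160 (x) x 270 (y) x 53 mm (z): white base, grey frame with a window 92 (x) x 138 mm (y) in the middle, two drive knobs on the -y end. In the window lies a flat rigid black plate, 3 mm below the frame's top, clamped so that it does not move. Origin: centre of the stage's underside, on the bench.
- plate_mid (a point): Middle of the window on the plate's surface, 50 mm above the bench; axes as the stage's. The plate has one unmarked blind hole, 13 mm wide, 16 mm deep, black in black: always on the window's long centre line (x = 0), anywhere from y = -30 to +30 mm, not measured. Fully home, the pin's tip is 36 mm above the bench.
- dish: Bystander: shallow glass dish 90 mm wide, 15 mm high, on the bench. Origin: centre of its underside.
- bottle: Bystander: amber bottle 48 mm wide, 95 mm tall, standing on the bench. Origin: centre of its underside.
Things that resemble listed ones, but are neither listed nor needed, are in the scene too. Leave any blue or yellow look-alike of the stop_pin alone.

How it is judged:
By the outcome, as a careful person would: the job done as asked, in the order asked, and still so for the second after the job is handed in, with the robot touching nothing.
It also fails if it takes over 59 s, if anything falls off the work surface, if the arm or the gripper's body presses on something with over 40 N, if the wrist force passes 120 N, or if a joint passes its speed limit or range.

## Working session

There is one attempt and no reset: what is moved stays moved. The work goes in short steps, Python scripts to look and compute and a shell command to move; the robot and the scene stay as the last step left them, time stands still between calls to the robot, and variables do not carry over. Pictures are saved under pics/ and viewed, and the job is handed in when it is done.

```bash
ls; mkdir -p pics; cat > h.py <<'E'
import numpy as np,cv2
from rig import env
def ray(c,u,v):
    p=cv2.undistortPoints(np.array([[[u,v]]],float),np.array(c["K"]),np.array(c["distortion"])).ravel()
    R=np.array(c["R"]);t=np.array(c["t"])
    return -R.T@t, R.T@np.array([p[0],p[1],1])
def onz(c,u,v,z):
    o,d=ray(c,u,v); return o+d*(z-o[2])/d[2]
def proj(c,X):
    R=np.array(c["R"]);r,_=cv2.Rodrigues(R)
    return cv2.projectPoints(np.array(X,float).reshape(-1,1,3),r,np.array(c["t"],float),np.array(c["K"]),np.array(c["distortion"]))[0].reshape(-1,2)
def grab(n,f):
    c=env.get_image(n); cv2.imwrite("pics/"+f,c["image"][:,:,::-1]); import pickle; pickle.dump(c,open(f"pics/{f}.pkl","wb")); return c
E
python3 - <<'E'
from h import *
for n in("top","side"):
    c=grab(n,n+"0.png"); print(n,-np.array(c["R"]).T@c["t"],c["K"])
print(env.observe())
E
```

```text
pics
top [0.38207048 0.06343644 1.02303333] [[430.86905632   0.         254.46834692]
 [  0.         430.86905632 193.11940386]
 [  0.           0.           1.        ]]
side [ 0.25841613 -0.38119678  0.55412711] [[427.0386315    0.         256.15860635]
 [  0.         427.0386315  188.64718316]
 [  0.           0.           1.        ]]
{'time_s': 0.1, 'q': array([-7.87987432e+01,  2.18365815e+01,  7.43773309e+01, -6.09569623e-04,
        8.38583981e+01, -1.23365230e+01]), 'qvel': array([ 0.03236547, -0.14660159, -0.10831792, -0.04597444, -0.13497951,
        0.01404889]), 'joint_efforts': array([ 3.10669282e-03, -4.49221265e+01, -2.31655598e+01, -2.01083822e-04,
        3.69722082e-03,  1.18664161e-05]), 'position': array([ 0.21958809, -0.50401391,  0.24979678]), 'tool_rot': array([[ 9.16796523e-01,  3.99354567e-01, -2.55538051e-04],
       [ 3.99354565e-01, -9.16795726e-01,  1.23595928e-03],
       [ 2.59309792e-04, -1.23517346e-03, -9.99999204e-01]]), 'ft_force': array([ 0.11962548, -0.06692462, -0.64779668]), 'wrist_torque': array([ 0.03299638,  0.02054532, -0.05247264]), 'grip_width': 0.08548587022055004}
```

```bash
sleep 1
```

```text
(no output)
```

View pics/top0.png

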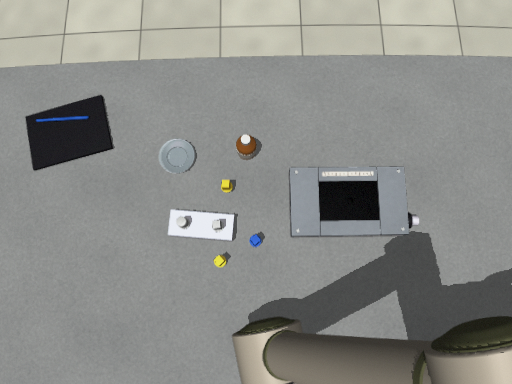

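View pics/side0.png

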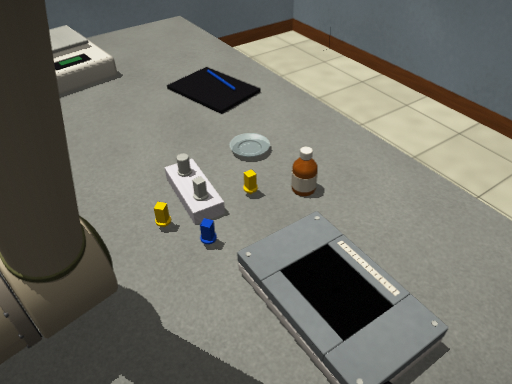

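The top view shows the block at (202,225), with one pin at (182,222) and another at (218,225). The stage is at (349,201) with its black window. Next I zoom in and measure.

```bash
python3 - <<'E'
from h import *
import pickle
T=pickle.load(open("pics/top0.png.pkl","rb"));S=pickle.load(open("pics/side0.png.pkl","rb"))
a=cv2.resize(T["image"][195:255,150:250],None,fx=7,fy=7,interpolation=cv2.INTER_CUBIC)
b=cv2.resize(S["image"][140:230,150:240],None,fx=6,fy=6,interpolation=cv2.INTER_CUBIC)
cv2.imwrite("pics/za.png",a[:,:,::-1]);cv2.imwrite("pics/zb.png",b[:,:,::-1])
# black window (plate edges: top view)
im=T["image"].astype(int);m=(im.max(2)<30).astype(np.uint8);m[:,:300]=0;m[:,395:]=0;m[:150]=0;m[235:]=0
cs,_=cv2.findContours(m,cv2.RETR_EXTERNAL,cv2.CHAIN_APPROX_NONE);k=max(cs,key=cv2.contourArea)
r=cv2.minAreaRect(k);print("win",r)
for p in cv2.boxPoints(r): print(p,onz(T,*p,0.053)[:2])
# block white
m=((im.min(2)>195)).astype(np.uint8);m[:,:160]=0;m[:,245:]=0;m[:200]=0;m[250:]=0
cs,_=cv2.findContours(m,cv2.RETR_EXTERNAL,cv2.CHAIN_APPROX_NONE);k=max(cs,key=cv2.contourArea)
r=cv2.minAreaRect(k);print("blk",r)
for p in cv2.boxPoints(r): print(p,onz(T,*p,0.03)[:2])
# stage outer
hsv=cv2.cvtColor(T["image"],cv2.COLOR_RGB2HSV)
print(T["image"][175,300],T["image"][230,345],T["image"][250,345],T["image"][224,202],T["image"][225,218])
E
```

```text
win ((348.5, 200.0), (38.0, 59.0), 90.0)
[319. 181.] [ 0.59918777 -0.07628754]
[378. 181.] [ 0.59640783 -0.2138575 ]
[378. 219.] [ 0.50770835 -0.20734829]
[319. 219.] [ 0.51085641 -0.07213357]
blk ((200.5034637451172, 224.45864868164062), (64.02806854248047, 25.24582862854004), 4.763641834259033)
[167.55173 234.37935] [0.48490304 0.27728929]
[169.64828 209.22072] [0.54405401 0.27336842]
[233.4552  214.53795] [0.52856596 0.12332833]
[231.35864 239.69658] [0.47006103 0.1287452 ]
[143 149 155] [145 151 157] [139 141 140] [233 236 242] [218 220 218]
```

View pics/za.png

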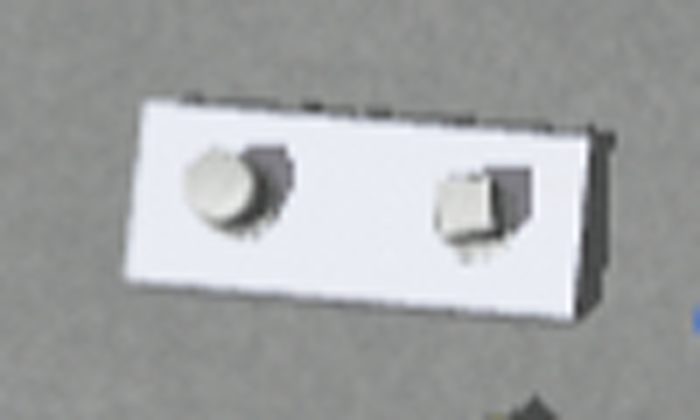

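View pics/zb.png

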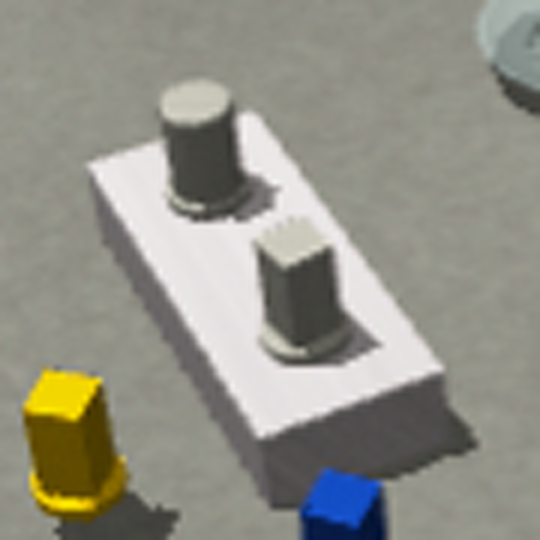

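The square pin stands in the block's -y hole, in the top view around (217,224). The round pin is at (182,222). Next I fit the edges at subpixel level.

```bash
cat > fit.py <<'E'
from h import *
def quad(c,mask_roi,cond,up=4,frac=.7):
    # largest blob of cond in roi -> 4 fitted lines -> corners (orig px)
    x0,y0,x1,y1=mask_roi
    im=cv2.resize(c["image"][y0:y1,x0:x1],None,fx=up,fy=up,interpolation=cv2.INTER_LINEAR)
    m=cond(im.astype(int)).astype(np.uint8)
    m=cv2.morphologyEx(m,cv2.MORPH_OPEN,np.ones((5,5)))
    cs,_=cv2.findContours(m,cv2.RETR_EXTERNAL,cv2.CHAIN_APPROX_NONE);k=max(cs,key=cv2.contourArea)
    h=cv2.convexHull(k)
    P=cv2.approxPolyN(h,4,ensure_convex=True).reshape(-1,2).astype(float)
    pts=k.reshape(-1,2).astype(float);L=[]
    for i in range(4):
        a,b=P[i],P[(i+1)%4];d=b-a;n=np.linalg.norm(d);d/=n
        s=(pts-a)@d;e=abs((pts-a)@np.array([-d[1],d[0]]))
        q=pts[(s>.15*n)&(s<.85*n)&(e<2*up)]
        vx,vy,px,py=cv2.fitLine(q.astype(np.float32),cv2.DIST_HUBER,0,.01,.01).ravel();L.append((vx,vy,px,py))
    C=[]
    for i in range(4):
        a,b=L[i-1],L[i]
        A=np.array([[a[0],-b[0]],[a[1],-b[1]]]);t=np.linalg.solve(A,[b[2]-a[2],b[3]-a[3]])
        C.append([a[2]+a[0]*t[0],a[3]+a[1]*t[0]])
    return (np.array(C)+.5)/up-.5+[x0,y0]
E
python3 - <<'E'
from fit import *
import pickle
T=pickle.load(open("pics/top0.png.pkl","rb"));S=pickle.load(open("pics/side0.png.pkl","rb"))
def show(n,c,C,z):
    W=np.array([onz(c,*p,z)[:2] for p in C]);print(n,C.round(1).tolist());print(W.round(4).tolist(),"ctr",W.mean(0).round(4))
    for i in range(4):
        d=W[(i+1)%4]-W[i];print("  len %.4f ang %.1f"%(np.linalg.norm(d),np.degrees(np.arctan2(d[1],d[0]))))
show("Twin",T,quad(T,(305,165,395,235),lambda i:i.max(2)<75),.053)
show("Swin",S,quad(S,(262,225,410,350),lambda i:i.max(2)<60),.053)
show("Tstage",T,quad(T,(282,160,412,244),lambda i:((i[...,2]-i[...,0]>7)|(i.max(2)<60)|(i.min(2)>150))),.053)
show("Tblk",T,quad(T,(160,200,245,250),lambda i:i.min(2)>190),.03)
for n,c,b in(("T",T,(208,214,230,236)),("S",S,(186,170,212,205))):
    x0,y0,x1,y1=b;a=cv2.resize(c["image"][y0:y1,x0:x1],None,fx=16,fy=16,interpolation=cv2.INTER_CUBIC);cv2.imwrite(f"pics/head{n}.png",a[:,:,::-1])
# enhanced window
a=cv2.resize(T["image"][175:225,312:384],None,fx=8,fy=8,interpolation=cv2.INTER_CUBIC).astype(int);cv2.imwrite("pics/winT.png",np.clip(a*10,0,255).astype(np.uint8))
E
```

```text
Twin [[376.8, 180.5], [379.4, 219.1], [319.6, 219.9], [318.2, 181.0]]
[[0.5978, -0.211], [0.5073, -0.2106], [0.5088, -0.0735], [0.5993, -0.0745]] ctr [ 0.5533 -0.1424]
  len 0.0904 ang 179.7
  len 0.1371 ang 89.4
  len 0.0905 ang -0.6
  len 0.1366 ang -90.6
Swin [[393.1, 305.3], [343.5, 340.4], [279.7, 269.8], [326.7, 243.3]]
[[0.5952, -0.2101], [0.504, -0.2095], [0.5053, -0.0719], [0.5963, -0.0727]] ctr [ 0.5502 -0.141 ]
  len 0.0911 ang 179.6
  len 0.1376 ang 89.4
  len 0.0910 ang -0.5
  len 0.1375 ang -90.5
Tstage [[408.7, 233.7], [291.1, 235.6], [289.4, 167.4], [403.4, 166.3]]
[[0.4722, -0.2761], [0.4746, -0.0075], [0.6331, -0.0091], [0.6306, -0.277]] ctr [ 0.5526 -0.1424]
  len 0.2686 ang 89.5
  len 0.1585 ang -0.6
  len 0.2680 ang -90.5
  len 0.1583 ang 179.7
Tblk [[233.3, 214.6], [230.9, 239.6], [167.3, 234.2], [170.3, 209.4]]
[[0.5285, 0.1237], [0.4704, 0.1299], [0.4853, 0.2778], [0.5436, 0.2718]] ctr [0.5069 0.2008]
  len 0.0584 ang 173.9
  len 0.1487 ang 84.2
  len 0.0585 ang -5.9
  len 0.1489 ang -95.8
```

```bash
python3 -c "
import cv2,numpy as np
a=cv2.imread('pics/headT.png');b=cv2.imread('pics/headS.png');w=cv2.imread('pics/winT.png')
b=cv2.resize(b,(int(b.shape[1]*352/b.shape[0]),352))
cv2.imwrite('pics/hh.png',np.hstack([a,b]));print(a.shape,b.shape)"
```

```text
(352, 352, 3) (352, 261, 3)
```

View pics/hh.png

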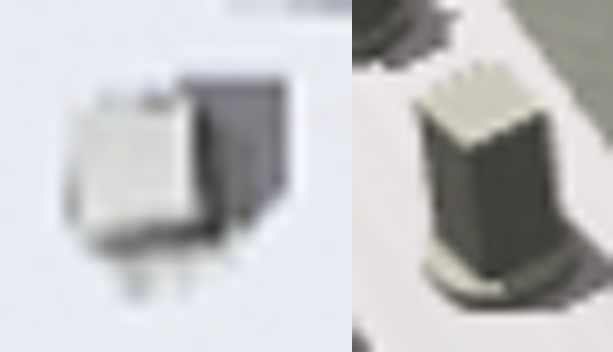

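View pics/winT.png

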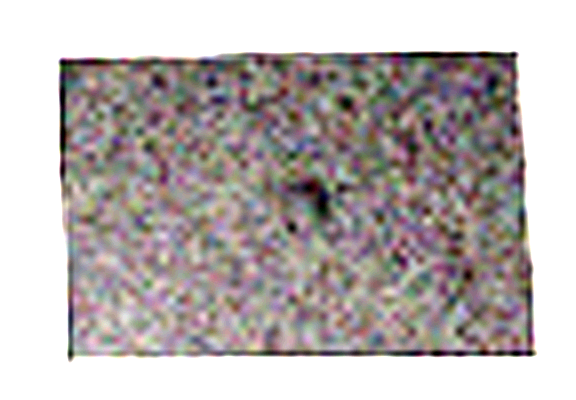

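```bash
python3 - <<'E'
from fit import *
import pickle
T=pickle.load(open("pics/top0.png.pkl","rb"));S=pickle.load(open("pics/side0.png.pkl","rb"))
A=np.array([(78,110),(185,100),(198,222),(92,228)])/16-.5+[208,214]
B=np.array([(65,103),(118,147),(197,102),(140,60)])/10.06-.5+[186,170]
for c,C in((T,A),(S,B)):
    W=np.array([onz(c,*p,.068)[:2] for p in C]);print(W.round(4).tolist(),W.mean(0).round(4))
    for i in range(4):
        d=W[(i+1)%4]-W[i];print("  len %.4f ang %.1f"%(np.linalg.norm(d),np.degrees(np.arctan2(d[1],d[0]))%90))
print("hole pred", np.array([.5069,.2008])-.04*np.array([.1013,.995]))
fr=np.mean([env.get_image("top")["image"].astype(float) for _ in range(12)],0)
g=cv2.GaussianBlur(fr.mean(2),(0,0),1)[175:225,312:384]
a=cv2.resize(g,None,fx=8,fy=8,interpolation=cv2.INTER_CUBIC);cv2.imwrite("pics/winA.png",np.clip(a*12,0,255).astype(np.uint8))
s=np.mean([env.get_image("side")["image"].astype(float) for _ in range(8)],0)
g=cv2.GaussianBlur(s.mean(2),(0,0),.7)[235:345,275:400]
a=cv2.resize(g,None,fx=5,fy=5,interpolation=cv2.INTER_CUBIC);cv2.imwrite("pics/winB.png",np.clip(a*12,0,255).astype(np.uint8))
print(env.observe()["time_s"])
E
```

```text
[[0.5107, 0.1684], [0.5118, 0.1534], [0.4946, 0.1516], [0.4941, 0.1665]] [0.5028 0.16  ]
  len 0.0151 ang 4.3
  len 0.0173 ang 5.8
  len 0.0148 ang 2.2
  len 0.0167 ang 6.7
[[0.4908, 0.1701], [0.4927, 0.154], [0.5101, 0.1567], [0.5075, 0.173]] [0.5003 0.1635]
  len 0.0163 ang 6.7
  len 0.0176 ang 9.0
  len 0.0165 ang 9.0
  len 0.0170 ang 9.8
hole pred [0.502848 0.161   ]
1.1
```

View pics/winA.png

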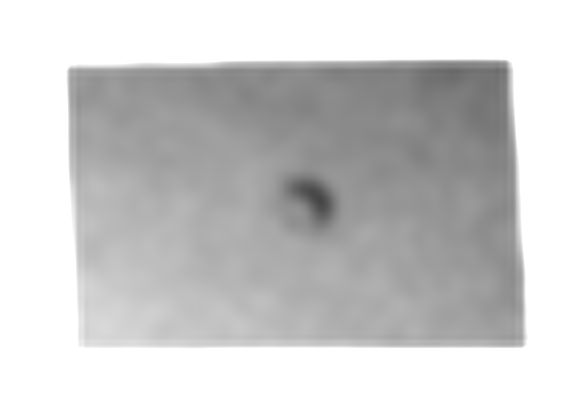

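View pics/winB.png

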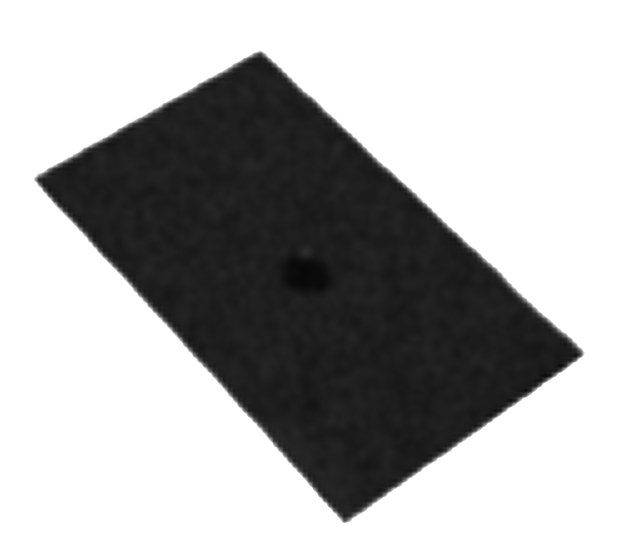

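The averaged views show the hole clearly: top at about (349.6,199.9), side at about (335.7,289.1). That gives me a place to slide towards. Next I compute the hole position and the first move.

```bash
cat > mv.py <<'E'
from h import *
import sys
def plan(x,y,z,yaw=None):
    o=env.observe();R=np.array(o["tool_rot"]);p=np.array(o["position"])
    print("shift units total",(R.T@(np.array([x,y,z])-p)/.1).round(4),"pos",p.round(4),"yaw x %.2f"%np.degrees(np.arctan2(R[1,0],R[0,0])), "F",o["ft_force"].round(1),"w",round(o["grip_width"],4),"t",o["time_s"])
    if yaw is not None:
        d=(yaw-np.degrees(np.arctan2(R[1,0],R[0,0]))+180)%360-180
        print("turn z units", round(-d/90,4))
if __name__=="__main__": plan(*map(float,sys.argv[1:]))
E
python3 - <<'E'
from h import *
import pickle
T=pickle.load(open("pics/top0.png.pkl","rb"));S=pickle.load(open("pics/side0.png.pkl","rb"))
print("holeT",onz(T,349.6,199.9,.05)," S",onz(S,335.7,289.1,.05))
print("clear yellow",onz(T,227,186,.05),onz(T,220,261,.05),"blue",onz(T,256,240,.05))
E
python3 mv.py .5025 .161 .25 6.5
```

```text
holeT [ 0.55388815 -0.14525796  0.05      ]  S [ 0.55112832 -0.14334007  0.05      ]
clear yellow [0.59254899 0.13645615 0.05      ] [0.4209236  0.15339933 0.05      ] blue [0.46654115 0.07178238 0.05      ]
shift units total [ 5.2499e+00 -4.9692e+00  2.9000e-03] pos [ 0.2196 -0.5042  0.2503] yaw x 23.54 F [ 0.9 -0.9 -0.1] w 0.0853 t 1.1
turn z units 0.1893
```

```bash
python3 -m pendant '[[[0.29,-0.276,0],[0,0,0]],[[0.29,-0.276,0],[0,0,0]],[[0.29,-0.276,0],[0,0,0]],[[0.29,-0.276,0],[0,0,0]],[[0.29,-0.276,0],[0,0,0]],[[0.29,-0.276,0],[0,0,0]],[[0.29,-0.276,0],[0,0,0]],[[0.29,-0.276,0],[0,0,0]],[[0.29,-0.276,0],[0,0,0]],[[0.29,-0.276,0],[0,0,0]],[[0.29,-0.276,0],[0,0,0]],[[0.29,-0.276,0],[0,0,0]],[[0.29,-0.276,0],[0,0,0]],[[0.29,-0.276,0],[0,0,0]],[[0.29,-0.276,0],[0,0,0]],[[0.29,-0.276,0],[0,0,0]],[[0.29,-0.276,0],[0,0,0.09]],[[0.29,-0.276,0],[0,0,0.099]],[[0,0,0],[0,0,0]],[[0,0,0],[0,0,0]]]' 0.1; python3 mv.py .5015 .162 .12 6.5
```

```text
time_s: 3.6
position: [0.5046, 0.1568, 0.2502]
tool_rot: [[0.993, 0.115, -0.0], [0.115, -0.993, -0.0], [-0.0, 0.0, -1.0]]
ft_force: [-0.1, 0.0, -0.7]
grip_width: 0.0472
shift units total [-0.024  -0.0557  1.3019] pos [0.5046 0.1568 0.2502] yaw x 6.61 F [-0.1  0.  -0.7] w 0.0472 t 3.6
turn z units 0.0013
```

```bash
python3 -m pendant '[[[-0.024,-0.056,0.4],[0,0,0]],[[0,0,0.4],[0,0,0]],[[0,0,0.4],[0,0,0]],[[0,0,0.2],[0,0,0]],[[0,0,0],[0,0,0]]]'; python3 - <<'E'
from h import *
S=grab("side","s1.png");T=grab("top","t1.png")
a=cv2.resize(S["image"][90:240,130:270],None,fx=4,fy=4,interpolation=cv2.INTER_CUBIC);cv2.imwrite("pics/s1z.png",a[:,:,::-1])
E
python3 mv.py .5015 .162 .056 6.5
```

```text
time_s: 4.22
position: [0.5011, 0.1615, 0.1096]
tool_rot: [[0.994, 0.113, -0.003], [0.113, -0.994, -0.0], [-0.003, 0.0, -1.0]]
ft_force: [0.0, -0.1, 0.7]
grip_width: 0.0472
shift units total [-0.0075 -0.002   0.5535] pos [0.5022 0.1619 0.1114] yaw x 6.51 F [ 0.2 -0.9  0.3] w 0.0471 t 4.325
turn z units 0.0001
```

View pics/s1z.png

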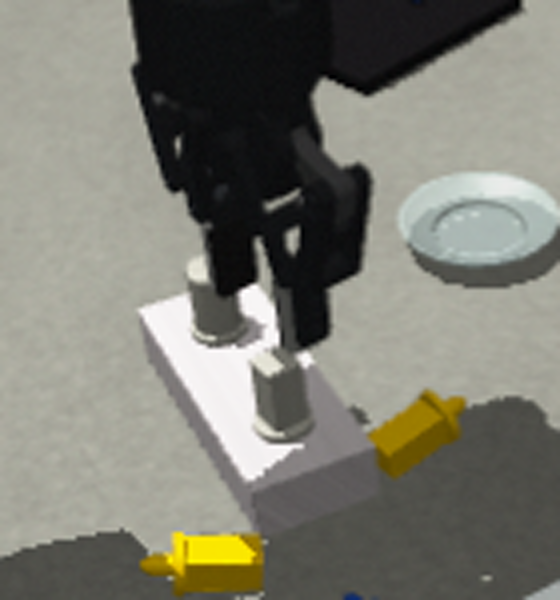

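View pics/s1.png

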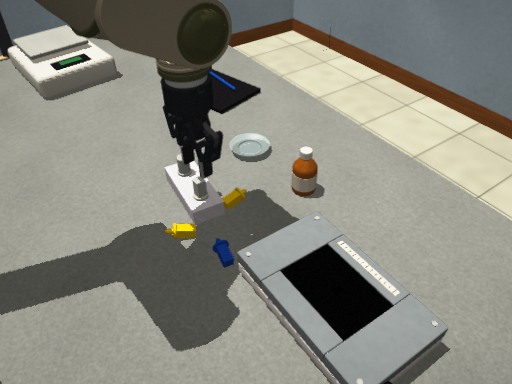

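View pics/t1.png

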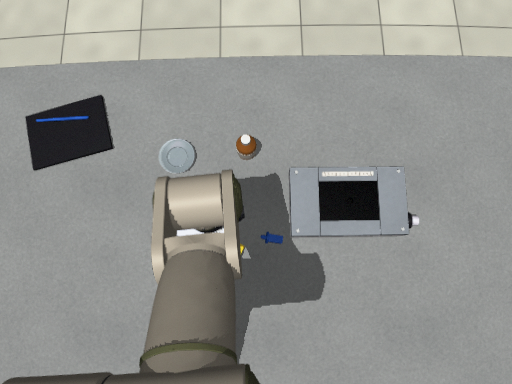

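The side view shows the jaws above the square pin. The three coloured look-alikes have toppled; they stood on their 4 mm tips, and the arm never came near them. They're not in the way, so I descend and grip.

```bash
python3 -m pendant '[[[-0.005,0,0.15],[0,0,0]],[[0,0,0.15],[0,0,0]],[[0,0,0.15],[0,0,0]],[[0,0,0.10],[0,0,0]],[[0,0,0],[0,0,0]],[[0,0,0],[0,0,0]]]'; python3 mv.py .5015 .162 .056 6.5
```

```text
time_s: 5.08
position: [0.5016, 0.1624, 0.0556]
tool_rot: [[0.994, 0.114, 0.001], [0.114, -0.994, 0.0], [0.001, -0.0, -1.0]]
ft_force: [0.1, 0.3, 0.2]
grip_width: 0.047
shift units total [-0.0013  0.0042 -0.004 ] pos [0.5016 0.1624 0.0556] yaw x 6.53 F [0.1 0.3 0.2] w 0.047 t 5.075
turn z units 0.0003
```

```bash
python3 -m pendant '[[[0,0,0],[0,0,0]],[[0,0,0],[0,0,0]],[[0,0,0],[0,0,0]],[[0,0,0],[0,0,0]],[[0,0,0],[0,0,0]],[[0,0,0],[0,0,0]]]' -1 40; python3 mv.py .5015 .162 .056 6.5
```

```text
time_s: 5.82
position: [0.5016, 0.1624, 0.0558]
tool_rot: [[0.994, 0.114, 0.001], [0.114, -0.994, 0.0], [0.001, 0.0, -1.0]]
ft_force: [-0.7, 0.3, 5.1]
grip_width: 0.0174
shift units total [-0.0012  0.004  -0.0022] pos [0.5016 0.1624 0.0558] yaw x 6.53 F [-0.7  0.3  5.1] w 0.0174 t 5.825
turn z units 0.0003
```

```bash
python3 -m pendant '[[[0,0,-0.1],[0,0,0]],[[0,0,-0.15],[0,0,0]],[[0,0,-0.3],[0,0,0]],[[0,0,-0.3],[0,0,0]],[[0,0,-0.15],[0,0,0.078]],[[0,0,0],[0,0,0]],[[0,0,0],[0,0,0]]]' -1 60; python3 - <<'E'
from h import *
S=grab("side","s2.png");T=grab("top","t2.png")
a=cv2.resize(S["image"][90:240,130:270],None,fx=4,fy=4,interpolation=cv2.INTER_CUBIC);cv2.imwrite("pics/s2z.png",a[:,:,::-1])
E
python3 mv.py .5525 -.127 .156 -0.5
```

```text
time_s: 6.7
position: [0.501, 0.1623, 0.155]
tool_rot: [[1.0, -0.006, -0.001], [-0.006, -1.0, -0.0], [-0.001, 0.0, -1.0]]
ft_force: [-0.3, 0.8, -1.3]
grip_width: 0.0167
shift units total [ 0.5362  2.8896 -0.0142] pos [0.501  0.1623 0.1546] yaw x -0.41 F [ 0.  -0.7 -1.3] w 0.0173 t 6.8
turn z units 0.001
```

View pics/s2z.png

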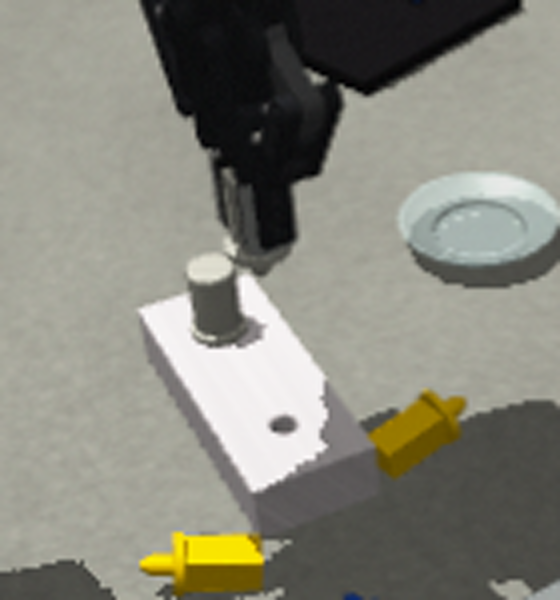

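```bash
python3 -m pendant '[[[0.05,0.26,0],[0,0,0]],[[0.05,0.26,0],[0,0,0]],[[0.05,0.26,0],[0,0,0]],[[0.05,0.26,0],[0,0,0]],[[0.05,0.26,0],[0,0,0]],[[0.05,0.26,0],[0,0,0]],[[0.05,0.26,0],[0,0,0]],[[0.05,0.26,0],[0,0,0]],[[0.05,0.26,0],[0,0,0]],[[0.05,0.26,0],[0,0,0]],[[0.036,0.26,0],[0,0,0]],[[0,0,0.2],[0,0,0]],[[0,0,0.2],[0,0,0]],[[0,0,0],[0,0,0]],[[0,0,0],[0,0,0]]]'; python3 - <<'E'
from h import *
S=grab("side","s3.png");T=grab("top","t3.png")
a=cv2.resize(S["image"][190:340,240:400],None,fx=4,fy=4,interpolation=cv2.INTER_CUBIC);cv2.imwrite("pics/s3z.png",a[:,:,::-1])
E
python3 mv.py .5525 -.124 .096 -0.5
```

```text
time_s: 8.68
position: [0.5527, -0.1241, 0.1158]
tool_rot: [[1.0, -0.008, 0.0], [-0.008, -1.0, -0.0], [0.0, 0.0, -1.0]]
ft_force: [0.8, -0.0, -0.4]
grip_width: 0.017
shift units total [-0.0033 -0.0013  0.2009] pos [ 0.5528 -0.1241  0.1161] yaw x -0.47 F [-0.4  0.2 -1. ] w 0.0172 t 8.775
turn z units 0.0003
```

View pics/s3z.png

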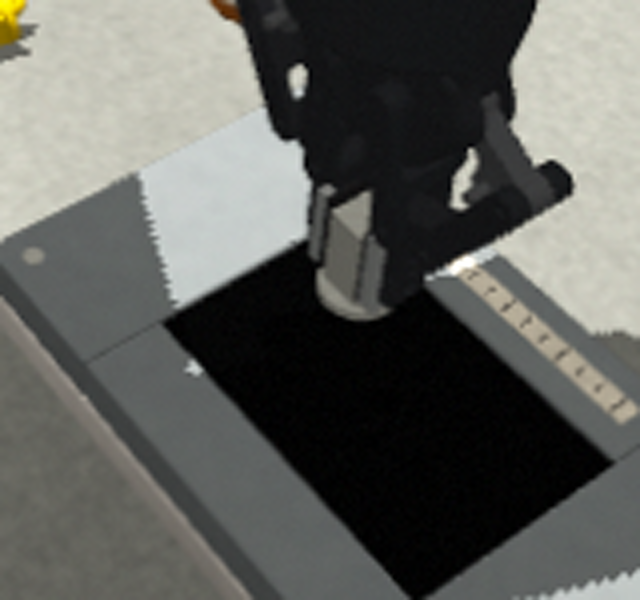

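```bash
python3 - <<'E'
from h import *
import pickle
S=pickle.load(open("pics/s3.png.pkl","rb"))
for z in(.090,.094):
    th=np.linspace(0,2*np.pi,73);C=np.c_[.5528+.014*np.cos(th),-.1241+.014*np.sin(th),0*th+z]
    p=(proj(S,C)-[240,190]+.5)*4
    print(z,"left",p[p[:,0].argmin()].round(),"bottom",p[p[:,1].argmax()].round(),"c",p.mean(0).round())
im=S["image"][190:340,240:400].astype(int)
# extent of collar light pixels
a=cv2.resize(S["image"][255:275,312:345],None,fx=20,fy=20,interpolation=cv2.INTER_CUBIC)
for z,col in((.090,(255,0,0)),(.094,(0,255,0))):
    C=np.c_[.5528+.014*np.cos(th),-.1241+.014*np.sin(th),0*th+z];p=((proj(S,C)-[312,255]+.5)*20).astype(np.int32)
    cv2.polylines(a,[p],True,col,1)
cv2.imwrite("pics/col.png",a[:,:,::-1])
E
```

```text
0.09 left [323. 287.] bottom [369. 322.] c [364. 289.]
0.094 left [324. 279.] bottom [370. 314.] c [365. 282.]
```

View pics/col.png

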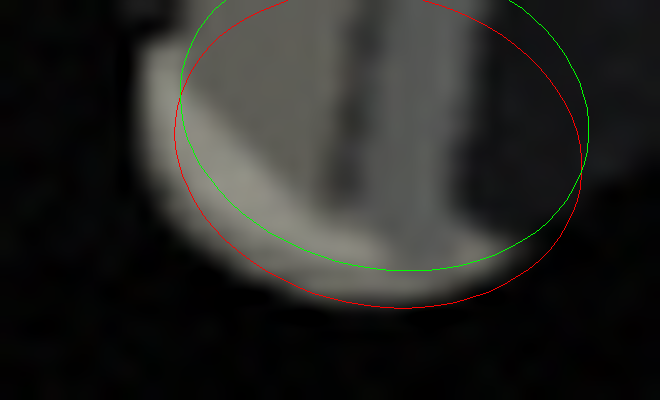

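```bash
python3 - <<'E'
from h import *
import pickle
S=pickle.load(open("pics/s3.png.pkl","rb"))
c=proj(S,[.5528,-.1241,.090])[0]
for d in((-1.75,0),(-1.5,-.2),(-1.6,.3)): print(onz(S,c[0]+d[0],c[1]+d[1],.09))
E
```

```text
[ 0.55082307 -0.12269965  0.09      ]
[ 0.55134244 -0.12263382  0.09      ]
[ 0.55063756 -0.12321808  0.09      ]
```

In side-camera terms the pin axis is at x=0.551 and the hole at x=0.551, with 20.5 mm still to go along -y. I lower until the tip touches.

```bash
python3 -m pendant '[[[0,0,0.1],[0,0,0]],[[0,0,0.1],[0,0,0]],[[0,0,0.03],[0,0,0]],[[0,0,0.01],[0,0,0]],[[0,0,0],[0,0,0]],[[0,0,0],[0,0,0]]]'; python3 -m pendant '[[[0,0,0.005],[0,0,0]],[[0,0,0.005],[0,0,0]],[[0,0,0],[0,0,0]]]'
```

```text
time_s: 9.52
position: [0.5526, -0.1241, 0.0915]
tool_rot: [[1.0, -0.009, 0.0], [-0.009, -1.0, -0.0], [0.0, 0.0, -1.0]]
ft_force: [0.5, -0.1, -0.4]
grip_width: 0.0173
time_s: 9.9
position: [0.5524, -0.1241, 0.0903]
tool_rot: [[1.0, -0.009, -0.0], [-0.009, -1.0, 0.0], [-0.0, -0.0, -1.0]]
ft_force: [0.3, -0.0, -0.6]
grip_width: 0.0171
```

```bash
sleep 0
python3 -m pendant '[[[0,0,0.005],[0,0,0]],[[0,0,0],[0,0,0]]]'; python3 -m pendant '[[[0,0,0.004],[0,0,0]],[[0,0,0],[0,0,0]]]'
```

```text
time_s: 10.15
position: [0.5525, -0.1241, 0.0898]
tool_rot: [[1.0, -0.009, 0.0], [-0.009, -1.0, -0.0], [0.0, 0.0, -1.0]]
ft_force: [-0.2, -0.3, -1.0]
grip_width: 0.0175
time_s: 10.4
position: [0.5525, -0.1241, 0.0897]
tool_rot: [[1.0, -0.009, 0.0], [-0.009, -1.0, -0.0], [0.0, 0.0, -1.0]]
ft_force: [-0.2, 0.9, 2.9]
grip_width: 0.0171
```

Contact at TCP z=0.0897. I press slightly more and slide towards -y.

```bash
python3 -m pendant '[[[0,0,0.002],[0,0,0]],[[0,0.01,0],[0,0,0]],[[0,0.01,0],[0,0,0]],[[0,0.01,0],[0,0,0]],[[0,0.01,0],[0,0,0]]]'; python3 -m pendant '[[[0,0.01,0],[0,0,0]],[[0,0.01,0],[0,0,0]],[[0,0.01,0],[0,0,0]],[[0,0.01,0],[0,0,0]]]'
```

```text
time_s: 11.02
position: [0.5526, -0.1274, 0.0895]
tool_rot: [[1.0, -0.009, 0.001], [-0.009, -1.0, 0.001], [0.001, -0.001, -1.0]]
ft_force: [-0.2, 3.4, 5.0]
grip_width: 0.0174
time_s: 11.52
position: [0.5526, -0.1314, 0.0896]
tool_rot: [[1.0, -0.009, 0.001], [-0.009, -1.0, 0.001], [0.001, -0.001, -1.0]]
ft_force: [-0.4, 4.5, 5.7]
grip_width: 0.017
```

```bash
python3 -m pendant '[[[0,0.01,0],[0,0,0]],[[0,0.01,0],[0,0,0]],[[0,0.01,0],[0,0,0]],[[0,0.01,0],[0,0,0]]]'; python3 -m pendant '[[[0,0.01,0],[0,0,0]],[[0,0.01,0],[0,0,0]],[[0,0.01,0],[0,0,0]]]';python3 -m pendant '[[[0,0.01,0],[0,0,0]],[[0,0.01,0],[0,0,0]]]';python3 -m pendant '[[[0,0.01,0],[0,0,0]]]'
```

```text
time_s: 12.02
position: [0.5526, -0.1354, 0.0895]
tool_rot: [[1.0, -0.009, 0.001], [-0.009, -1.0, 0.001], [0.001, -0.001, -1.0]]
ft_force: [-0.5, 4.0, 5.5]
grip_width: 0.017
time_s: 12.4
position: [0.5525, -0.1387, 0.0894]
tool_rot: [[1.0, -0.008, 0.001], [-0.008, -1.0, 0.001], [0.001, -0.001, -1.0]]
ft_force: [-0.0, 4.4, 3.9]
grip_width: 0.0173
time_s: 12.65
position: [0.5521, -0.1414, 0.0888]
tool_rot: [[1.0, -0.009, -0.001], [-0.009, -1.0, -0.0], [-0.001, 0.0, -1.0]]
ft_force: [0.4, -0.0, -1.9]
grip_width: 0.0171
time_s: 12.78
position: [0.5521, -0.1424, 0.0888]
tool_rot: [[1.0, -0.009, -0.001], [-0.009, -1.0, -0.0], [-0.001, 0.0, -1.0]]
ft_force: [0.3, 0.2, -1.3]
grip_width: 0.0171
```

The vertical force vanished and z dropped, so the tip is over the hole. I move to its centre and lower gently.

```bash
python3 -m pendant '[[[0,0.01,0.005],[0,0,0]],[[0,0.01,0.005],[0,0,0]],[[0,0,0],[0,0,0]]]'; python3 -m pendant '[[[0,0,0.01],[0,0,0]],[[0,0,0.01],[0,0,0]],[[0,0,0],[0,0,0]]]'
```

```text
time_s: 13.15
position: [0.5522, -0.1442, 0.0881]
tool_rot: [[1.0, -0.009, -0.0], [-0.009, -1.0, 0.0], [-0.0, -0.0, -1.0]]
ft_force: [-0.6, 0.4, -1.4]
grip_width: 0.0173
time_s: 13.52
position: [0.5523, -0.144, 0.0861]
tool_rot: [[1.0, -0.009, -0.0], [-0.009, -1.0, 0.0], [-0.0, -0.0, -1.0]]
ft_force: [-0.4, -0.2, -0.9]
grip_width: 0.017
```

```bash
python3 -m pendant '[[[0,0,0.007],[0,0,0]],[[0,0,0.007],[0,0,0]],[[0,0,0],[0,0,0]]]'; python3 -m pendant '[[[0,0,0.007],[0,0,0]],[[0,0,0.007],[0,0,0]],[[0,0,0],[0,0,0]]]'
```

```text
time_s: 13.9
position: [0.5523, -0.1441, 0.0848]
tool_rot: [[1.0, -0.009, -0.0], [-0.009, -1.0, 0.0], [-0.0, -0.0, -1.0]]
ft_force: [0.0, 0.1, -1.5]
grip_width: 0.0172
time_s: 14.28
position: [0.5523, -0.1441, 0.0834]
tool_rot: [[1.0, -0.009, -0.0], [-0.009, -1.0, 0.0], [-0.0, -0.0, -1.0]]
ft_force: [-0.5, 0.2, -0.0]
grip_width: 0.0172
```

```bash
python3 -m pendant '[[[0,0,0.012],[0,0,0]],[[0,0,0.012],[0,0,0]],[[0,0,0.012],[0,0,0]],[[0,0,0],[0,0,0]]]'; python3 -m pendant '[[[0,0,0.012],[0,0,0]],[[0,0,0.012],[0,0,0]],[[0,0,0.006],[0,0,0]],[[0,0,0],[0,0,0]]]'
```

```text
time_s: 14.78
position: [0.5522, -0.144, 0.0797]
tool_rot: [[1.0, -0.009, -0.0], [-0.009, -1.0, 0.0], [-0.0, -0.0, -1.0]]
ft_force: [0.7, 0.4, -0.8]
grip_width: 0.0173
time_s: 15.28
position: [0.5523, -0.1441, 0.0768]
tool_rot: [[1.0, -0.009, -0.0], [-0.009, -1.0, 0.0], [-0.0, -0.0, -1.0]]
ft_force: [-0.2, -0.2, -0.4]
grip_width: 0.0173
```

```bash
python3 -m pendant '[[[0,0,0.006],[0,0,0]],[[0,0,0.003],[0,0,0]],[[0,0,0],[0,0,0]]]'; python3 -m pendant '[[[0,0,0.003],[0,0,0]],[[0,0,0],[0,0,0]]]'
```

```text
time_s: 15.65
position: [0.5523, -0.1441, 0.0759]
tool_rot: [[1.0, -0.009, -0.0], [-0.009, -1.0, 0.0], [-0.0, -0.0, -1.0]]
ft_force: [-0.4, -0.1, -1.0]
grip_width: 0.0171
time_s: 15.9
position: [0.5523, -0.1441, 0.0759]
tool_rot: [[1.0, -0.009, 0.0], [-0.009, -1.0, -0.0], [0.0, 0.0, -1.0]]
ft_force: [-1.7, 0.6, 2.4]
grip_width: 0.0173
```

Contact at TCP z=0.0759, which matches the collar seating (0.0757 expected). I press lightly to seat it.

```bash
python3 -m pendant '[[[0,0,0.003],[0,0,0]],[[0,0,0],[0,0,0]]]'; python3 -m pendant '[[[0,0,0.003],[0,0,0]],[[0,0,0],[0,0,0]]]'
```

```text
time_s: 16.15
position: [0.5523, -0.1441, 0.0758]
tool_rot: [[1.0, -0.009, 0.0], [-0.009, -1.0, -0.0], [0.0, 0.0, -1.0]]
ft_force: [-1.6, -0.5, 5.1]
grip_width: 0.017
time_s: 16.4
position: [0.5523, -0.1441, 0.0758]
tool_rot: [[1.0, -0.009, 0.001], [-0.009, -1.0, -0.0], [0.001, 0.0, -1.0]]
ft_force: [-2.3, 0.9, 8.3]
grip_width: 0.0171
```

```bash
python3 -m pendant '[[[0,0,0],[0,0,0]],[[0,0,0],[0,0,0]],[[0,0,0],[0,0,0]],[[0,0,0],[0,0,0]]]' 0.1; python3 -m pendant '[[[0,0,-0.1],[0,0,0]],[[0,0,-0.2],[0,0,0]],[[0,0,-0.3],[0,0,0]],[[0,0,-0.4],[0,0,0]],[[-0.2,0,-0.4],[0,0,0]],[[-0.4,-0.4,0],[0,0,0]],[[-0.4,-0.4,0],[0,0,0]],[[-0.4,-0.4,0],[0,0,0]],[[-0.3,-0.4,0],[0,0,0]],[[0,0,0],[0,0,0]],[[0,0,0],[0,0,0]]]'; python3 - <<'E'
from h import *
S=grab("side","s4.png");T=grab("top","t4.png")
a=cv2.resize(S["image"][240:340,270:400],None,fx=5,fy=5,interpolation=cv2.INTER_CUBIC);cv2.imwrite("pics/s4z.png",a[:,:,::-1])
print(env.observe()["ft_force"])
E
```

```text
time_s: 16.9
position: [0.5523, -0.1441, 0.0749]
tool_rot: [[1.0, -0.009, -0.0], [-0.009, -1.0, 0.0], [-0.0, -0.0, -1.0]]
ft_force: [0.5, 0.2, -0.4]
grip_width: 0.0471
time_s: 18.27
position: [0.3843, 0.017, 0.2157]
tool_rot: [[1.0, -0.008, 0.002], [-0.008, -1.0, -0.001], [0.002, 0.001, -1.0]]
ft_force: [-0.0, -0.4, -1.4]
grip_width: 0.047
[-0.00888705 -1.22622316  0.66813034]
```

View pics/s4z.png

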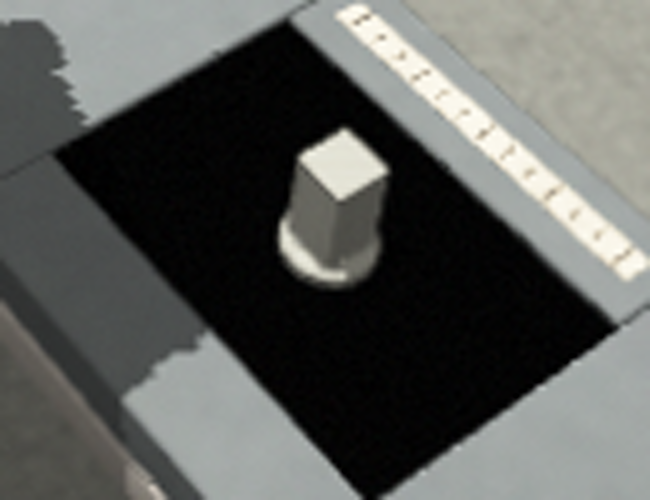

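View pics/s4.png

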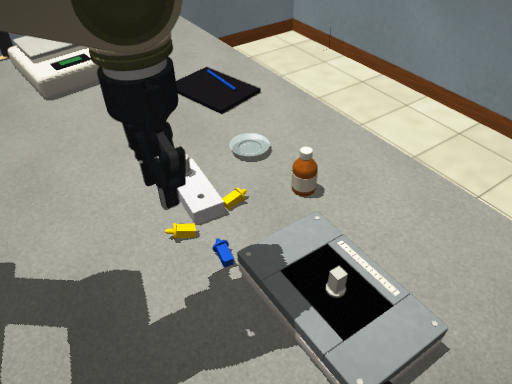

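View pics/t4.png

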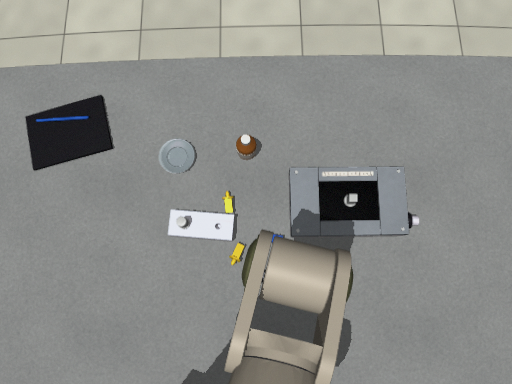

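The pin stands upright in the plate with its collar down, at side pixel (336,283) and top pixel (351,199). The round pin, dish and bottle are where they were, and the gripper is clear.

```bash
python3 -c "
from rig import env
print(env.close_job(), env.observe()['time_s'])"
```

```text
the job is handed in; nothing more can be done
the job is handed in; nothing more can be done
```

The stop pin is fully home in the stage plate with its collar flush. I let go and handed the job in at about 18 s of the 59 s allowed.

- **Sliding and seating:** I set the tip on the plate about 20 mm from the hole and slid it at roughly 6 N until it dropped in. I then pushed it in until the collar touched, with about 8 N at the end. The highest force I read on the stage was about 9 N; force is only reported at the end of each move.
- **Finding the hole:** averaging several camera frames made the hole faintly visible, so I knew which way to slide. The drop-in was still felt by force.
- **Height check:** the gripper seated 20.0 mm higher than where it gripped the pin in the block. That puts the tip at 36 mm, the fully-home height.
- **Final pictures:** the pin is upright with its collar on the plate, and the round pin, dish and bottle have not moved. The gripper is clear.
- **What disagreed:**
  - The two cameras differed by about 3 mm. I averaged them, and checked the pin against the hole in the side camera alone.
  - The yellow and blue look-alike pins, which stood on their narrow tips, were lying down by the time I reached the block. The arm had stayed well above them, so I take it they fell by themselves, and I left them alone.

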